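# Turn a fan vent cover face up on a network chassis

### The arm

A 6-joint arm with a two-finger parallel gripper is mounted at the origin on the work surface. World frame = base frame: x ahead of the robot, y to its left, z up, the work surface at z = 0. Lengths are in m, angles in rad, forces in N, time in s.
With the tool pointing down it reaches from about 0.275 to 0.875 m from the base axis. Payload 12.5 kg.
Tool frame: the origin (TCP) lies on the centre line of the jaws, within the pads' length; the fingertips stand 11 mm ahead of it and the grasp point (between the pads) lies 8 mm behind it (bot.finger_overhang is the distance from the TCP to the fingertips, in m); z points along the fingers, y is the direction in which the jaws open and shut (so a half turn about z gives the same grasp; the last joint's range is limited). The gripper opens to 85 mm and grips with 20 to 120 N. Pads are 22 mm wide; open, the fingers measure 114 mm over their backs; the gripper's body (76 mm by 85 mm) begins 54 mm behind the grasp point. The pads swing forward as they close: fully open they stand 13 mm farther back than shut.
Start: joints at [1.075, 0.351, 1.652, -0, 1.139, -0.085], TCP at [0.22, 0.504, 0.242] pointing down, gripper open.
Joint ranges: [-2.75, 2.75], [-0.79, 2.1], [0.01, 2.65], [-1.57, 4.71], [0.07, 3.14], [-2.87, 2.87]. Speed limits (rad/s): [2.22, 2.22, 2.79, 3.14, 3.14, 3.14].

### API

Orientations are given as [roll, pitch, yaw] about the fixed x, y, z axes, in that order (R = Rz(yaw) Ry(pitch) Rx(roll)).
In Python, from plant import bot, optics gives the robot as it stands.
- The arm moves only by the shell command python3 -m inch 'ROWS' [FORCE]. ROWS is JSON, a list of rows, each an object with "turn": the turn, a rotation vector about the tool's x, y, z in rad, a list of three; "slide": the shift along the tool's x, y, z in cm, a list of three; "fingers": the finger opening in cm, from 0 to 8.54. In form: [{"turn": [rx, ry, rz], "slide": [dx, dy, dz], "fingers": fingers}, ...]. A call has 1 to 5 rows; each row is the pose to reach, as a shift and turn from the pose measured when the call began, along the tool's axes at that moment; what a row does not reach only later rows make up. A row lasts 1/10 s, in which the tool goes at most 50 mm and 8.59 degrees, less where a joint would pass 70% of its speed; a pose out of reach is approached as far as the arm can. A call with a gripper value outside its range is refused whole. The fingers move at their own pace and stop on an object; FORCE is the grip in N (left out, the last holds). Time passes only in rows, so rows that repeat a pose let the fingers close. It gives the time, the measured TCP pose, the force and the opening at its end, in the units of the state.
- bot.get_obs(): the state, without advancing time (a new reading comes with each control period).
- optics.capture(name): name is "side" or "top"; returns (picture, depth): 420x560x3 uint8, red, green, blue; 420x560 float32, m along the optical axis (not along the pixel's ray), 0 where there is no reading.
- optics.get_calibration(name): a dict with "fx", "fy", "cx", "cy" (pixels), "origin" and "attitude" of the camera in the world. Camera axes: x right, y down, z forward; pixel columns grow to the right and rows downward; lengths in m; the calibration is good to about 2 mm. A picture is of the moment at which its call begins. get_calibration takes no time and is no camera call.
- bot.finish_job(): hands the job in, once; it reports no verdict.
Trained networks look in the newest picture that a camera, given by its name, has taken for a name from the list of things; names that differ only in an ending like _2 or _b are one class to them, and where a whole thing is asked for, a point or a joint stands for the part that bears it (a point fixed in the world has none). Each returns a list of dicts, best first, with "conf" (0 to 1); they miss things now and then, are a little off and sometimes report something else, mostly with a low value. They report only what shows in the picture. A call takes as long as a camera call. They do not tell look-alikes from the thing itself.
- optics.boxes_of(camera, thing): "bbox" ([centre column, centre row, width, height] in pixels, round what is visible of it).
- optics.silhouettes(camera, thing): "region" (420x560 bool, what is visible of it) and "bbox" ([centre column, centre row, width, height] in pixels, round what is visible of it).
The state is a dict: "time_s": time; "qpos": joint angles; "qvel": joint speeds; "tau": joint torques, N m; "position": TCP position; "tool_rot": TCP orientation; "ft_force": force on the tool from outside, world axes, zero at the start; "ft_torque": the same for the moment, N m; "opening": finger opening in m.
Only numpy, scipy, OpenCV 4.12 (cv2) and the standard library are available. Lean on these libraries where they do the work, as an engineer would, in place of code of your own. Each camera call takes 0.05 s, during which the arm holds its last target. There are 200 camera calls.

### The job

Two square fan vent covers lie on top of the network chassis, which stands on the bench with its front, the long side with the row of sockets, towards the robot's left. Slide the cover that lies face down (dark filter and X-shaped ribs showing) flat towards that side until about a third of it sticks out over the edge, take it by the overhang, turn it over, and lay it back flat and wholly on top of the chassis with its louvres up. Do not drop or throw it, and leave the other cover where it lies.

Things in the scene. Friction and masses are not known exactly. Their poses are not given: they have to be found in the camera images.
- vent_cover: The cover to turn: a light plastic slab 125 x 125 x 14 mm, about 0.16 kg, solid to the touch. Its face has seven louvre slats; its back a dark filter under X-shaped ribs with a round hub; neither stands proud of the frame. Origin at the slab's centre, 7 mm from either side; x, y parallel to its edges, +z out of the BACK: it starts face down, +z up, and must end with +z down.
- other_cover: A second cover of the same make and size, already face up (louvres showing) on the chassis, beside the first, nearer to the robot or farther from it, centres about 165 mm apart: leave it alone. Origin at the slab's centre; here +z points out of its louvred FACE, up.
- chassis: Dark steel network chassis, fixed on the bench: a plain box 240 mm deep (its x), 340 mm wide (y), 88 mm high, with a flat top without a rim. Origin at the centre of its underside, on the bench; z up, +x roughly to the robot's right. Its front edge is the top edge at x = -120 mm, above the sockets, facing the robot's left, with clear bench before it; nothing there stands proud by over 2 mm.
Not all that is in view belongs to the job. What is shaped like the vent_cover but yellow is not meant.

How it is judged:
By the outcome, as a careful person would: the job done as asked, in the order asked, and still so for the second after the job is handed in, with the robot touching nothing.
It also fails if it takes over 61 s, if anything falls off the work surface, if the arm or the gripper's body presses on something with over 40 N, if the wrist force passes 120 N, or if a joint passes its speed limit or range.

## Working session

There is one attempt and no reset: what is moved stays moved. The work goes in short steps, Python scripts to look and compute and a shell command to move; the robot and the scene stay as the last step left them, time stands still between calls to the robot, and variables do not carry over. Pictures are saved under pics/ and viewed, about 8 in all and at most 12, crops included, and the job is handed in when it is done.

```bash
mkdir -p pics; ls; cat > h.py <<'E'
from plant import bot, optics
import numpy as np, cv2
from scipy.spatial.transform import Rotation as R
def cam(n):
    c=optics.get_calibration(n); return c
def att(c):
    a=np.array(c["attitude"],float)
    return a if a.shape==(3,3) else R.from_euler('xyz',a).as_matrix()
def pts(n,depth,mask):
    c=cam(n); v,u=np.nonzero(mask&(depth>0)); d=depth[v,u]
    p=np.c_[(u-c["cx"])/c["fx"]*d,(v-c["cy"])/c["fy"]*d,d]
    return p@att(c).T+np.array(c["origin"])
def pix(n,P):
    c=cam(n); p=(np.atleast_2d(P)-np.array(c["origin"]))@att(c)
    return np.c_[p[:,0]/p[:,2]*c["fx"]+c["cx"],p[:,1]/p[:,2]*c["fy"]+c["cy"]]
E
python3 - <<'E'
from h import *
ims=[]
for n in("top","side"):
    im,d=optics.capture(n); ims.append(im); np.savez(f"pics/{n}0.npz",im=im,d=d)
    print(n,cam(n))
    for t in("vent_cover","other_cover","chassis"):
        for r in optics.silhouettes(n,t):
            P=pts(n,d,r["region"]); print(n,t,round(r["conf"],2),np.round(r["bbox"]),np.round(np.median(P,0),3) if len(P) else None, r["region"].sum())
            if len(P)>50:
                z=np.median(P[:,2]); Q=P[abs(P[:,2]-np.percentile(P[:,2],90))<.008]
                b=cv2.minAreaRect(Q[:,:2].astype(np.float32)); print("   rect",np.round(b[0],3),np.round(b[1],3),round(b[2],1),np.percentile(P[:,2],[10,50,90]).round(4))
cv2.imwrite("pics/a.png",np.hstack(ims)[:,:,::-1]) ; cv2.imwrite("pics/top.png",ims[0][:,:,::-1]);cv2.imwrite("pics/side.png",ims[1][:,:,::-1])
print(bot.get_obs())
E
```

```text
pics
top {'fx': 384.86243389639156, 'fy': 384.86243389639156, 'cx': 285.4435523802066, 'cy': 208.68632668978483, 'origin': array([ 0.43194839, -0.0330097 ,  0.79225142]), 'attitude': array([-3.08892321,  0.03544037, -1.57735394])}
top vent_cover 0.91 [338. 183.  91.  87.] [ 0.521 -0.105  0.099] 4867
   rect [ 0.522 -0.105] [0.125 0.125] 18.4 [0.0954 0.0993 0.1022]
top vent_cover 0.56 [387. 301.  74.  74.] [ 0.292 -0.205  0.011] 4073
   rect [ 0.293 -0.206] [0.125 0.125] 80.5 [0.0071 0.0109 0.014 ]
top vent_cover 0.56 [206. 123.  66.  63.] [0.653 0.157 0.012] 3676
   rect [0.653 0.157] [0.126 0.126] 84.6 [0.0076 0.0116 0.0147]
top other_cover 0.56 [327.  91.  72.  72.] [ 0.681 -0.084  0.1  ] 4724
   rect [ 0.682 -0.084] [0.124 0.126] 89.1 [0.0962 0.1002 0.1024]
top chassis 0.8 [337. 134. 158. 195.] [ 0.603 -0.137  0.088] 14140
   rect [ 0.606 -0.104] [0.34 0.24] 7.9 [0.0859 0.0875 0.0891]
side {'fx': 408.2030701420881, 'fy': 408.2030701420881, 'cx': 275.78494750327656, 'cy': 210.03626523381521, 'origin': array([ 0.21383199, -0.56136986,  0.61059737]), 'attitude': array([-2.29433726,  
[... 684 characters left out ...]
.9 [0.0248 0.0854 0.0871]
{'time_s': 0.4, 'qpos': array([ 1.07541565e+00,  3.50806966e-01,  1.65189303e+00, -3.11515673e-05,
        1.13908524e+00, -8.45961546e-02]), 'qvel': array([-1.19837940e-03,  4.32436559e-04, -4.42994885e-04,  7.50347912e-04,
       -5.85136018e-04,  6.50435356e-05]), 'tau': array([-9.83283244e-04, -5.05587566e+01, -2.91369921e+01, -3.86205090e-05,
        1.43161651e-03,  1.63854202e-05]), 'position': array([0.21958499, 0.50420247, 0.24219554]), 'tool_rot': array([-3.14139838e+00,  1.19179989e-05,  2.73082117e+00]), 'ft_force': array([-0.47697957,  0.67582432,  0.03208019]), 'ft_torque': array([-0.01068249,  0.0084814 , -0.02308049]), 'opening': 0.08539747754030558}
```

View pics/top.png

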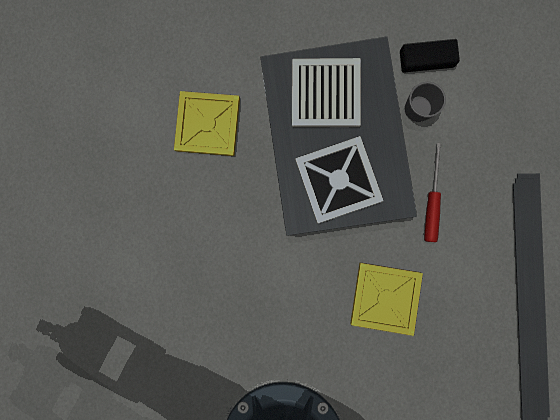

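View pics/side.png

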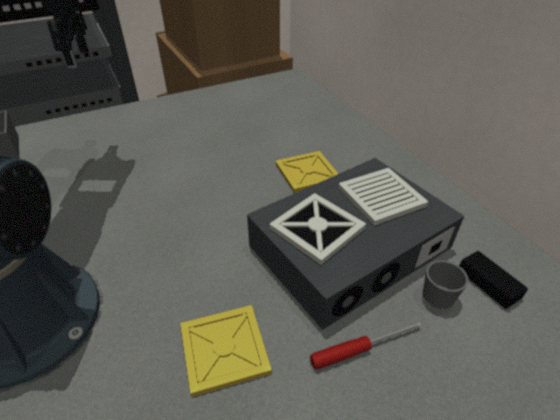

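```bash
cat > to.py <<'E'
# usage: to.py x y z  zx zy zz  yx yy yz : target TCP, tool z axis, tool y axis -> slide/turn from here
from h import *; import sys
a=np.array(list(map(float,sys.argv[1:])));p=a[:3];z=a[3:6]/np.linalg.norm(a[3:6]);y=a[6:9];y=y-z*(y@z);y/=np.linalg.norm(y)
T=np.c_[np.cross(y,z),y,z]
o=bot.get_obs();R0=R.from_euler('xyz',o["tool_rot"]).as_matrix()
print("slide",(R0.T@(p-o["position"])*100).round(1),"turn",R.from_matrix(R0.T@T).as_rotvec().round(3),"pos",o["position"].round(4),"q",o["qpos"].round(2),"F",o["ft_force"].round(1),"t",round(o["time_s"],2))
E
python3 - <<'E'
from h import *
print(bot.finger_overhang,[a for a in dir(bot) if a[0]!='_'],[a for a in dir(optics) if a[0]!='_'])
im=np.load("pics/top0.npz")["im"][30:250,240:440]; cv2.imwrite("pics/crop.png",cv2.resize(im,None,fx=2.7,fy=2.7,interpolation=2)[:,:,::-1])
E
python3 to.py 0.532 -0.201 0.2 0 0 -1 0.99 0.137 0
```

```text
0.011 ['IKError', 'finger_overhang', 'finish_job', 'get_obs'] ['boxes_of', 'capture', 'get_calibration', 'silhouettes']
slide [-56.8 -52.2   4.2] turn [-0.     0.     1.023] pos [0.2196 0.5042 0.2422] q [ 1.08  0.35  1.65 -0.    1.14 -0.08] F [-0.5  0.7  0. ] t 0.4
```

View pics/crop.png

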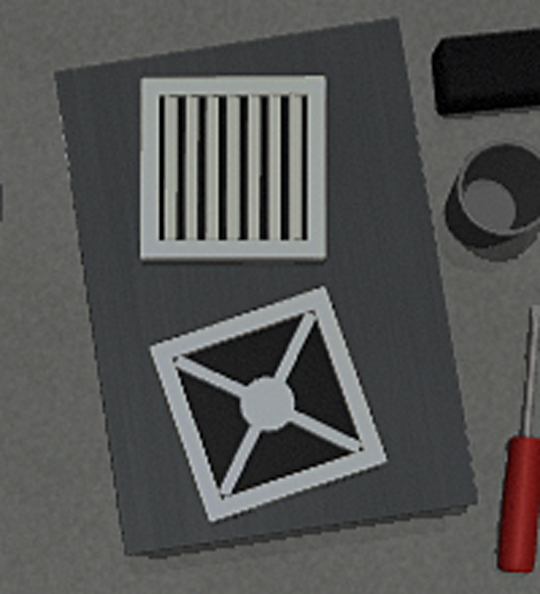

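Candidates: the white X-ribbed cover at top (338,183) on the chassis is the target. The louvred white one at (327,91) is the other cover. The yellow ones at (387,301) and (206,123) are decoys on the bench. The crop confirms this.

```bash
python3 -m inch '[{"turn":[0,0,0],"slide":[-3.6,-3.3,0],"fingers":7},{"turn":[0,0,0],"slide":[-7.2,-6.6,0],"fingers":7},{"turn":[0,0,0],"slide":[-10.8,-9.9,0],"fingers":7},{"turn":[0,0,0],"slide":[-14.4,-13.2,0],"fingers":7},{"turn":[0,0,0],"slide":[-18,-16.5,0],"fingers":7}]' 30
python3 -m inch '[{"turn":[0,0,0],"slide":[-3.6,-3.3,0],"fingers":7},{"turn":[0,0,0],"slide":[-7.2,-6.6,0],"fingers":7},{"turn":[0,0,0],"slide":[-10.8,-9.9,0],"fingers":7},{"turn":[0,0,0],"slide":[-14.4,-13.2,0],"fingers":7},{"turn":[0,0,0],"slide":[-18,-16.5,0],"fingers":7}]'
python3 to.py 0.532 -0.201 0.2 0 0 -1 0.99 0.137 0
```

```text
time_s: 0.9
position: [0.319, 0.2793, 0.2424]
tool_rot: [3.141, 0.0, 2.731]
ft_force: [1.2, 1.1, 0.1]
opening: 0.07
time_s: 1.4
position: [0.4188, 0.0542, 0.2427]
tool_rot: [3.141, 0.001, 2.731]
ft_force: [0.5, 1.2, 0.4]
opening: 0.0699
slide [-20.6 -18.9   4.3] turn [1.000e-03 1.000e-03 1.023e+00] pos [0.4188 0.0542 0.2427] q [ 0.02  0.11  1.96  0.    1.07 -1.14] F [0.5 1.2 0.4] t 1.4
```

```bash
python3 -m inch '[{"turn":[0,0,0.15],"slide":[-4,-3.6,0],"fingers":7},{"turn":[0,0,0.3],"slide":[-7,-6.5,0],"fingers":7},{"turn":[0,0,0.45],"slide":[-10,-9.5,0],"fingers":7},{"turn":[0,0,0.6],"slide":[-13,-12,0],"fingers":7},{"turn":[0,0,0.75],"slide":[-16,-14.7,0],"fingers":7}]'
python3 to.py 0.532 -0.201 0.15 0 0 -1 0.99 0.137 0
```

```text
time_s: 1.9
position: [0.5073, -0.1462, 0.2428]
tool_rot: [3.14, 0.0, 1.975]
ft_force: [-0.3, 0.8, 0.5]
opening: 0.0698
slide [-6.   0.1  9.3] turn [0.002 0.    0.266] pos [ 0.5073 -0.1462  0.2428] q [-0.37  0.31  1.71  0.    1.12 -0.77] F [-0.3  0.8  0.5] t 1.9
```

```bash
python3 -m inch '[{"turn":[0,0,0.14],"slide":[-3,0,3],"fingers":7},{"turn":[0,0,0.266],"slide":[-6,0.1,6],"fingers":7},{"turn":[0,0,0.266],"slide":[-6,0.1,9.3],"fingers":7},{"turn":[0,0,0.266],"slide":[-6,0.1,9.3],"fingers":7}]'
python3 to.py 0.532 -0.201 0.105 0 0 -1 0.99 0.137 0
python3 - <<'E'
from h import *
im,d=optics.capture("side"); np.savez("pics/side1.npz",im=im,d=d)
cv2.imwrite("pics/s1.png",cv2.resize(im[120:340,200:500],None,fx=2.6,fy=2.6,interpolation=2)[:,:,::-1])
E
```

```text
time_s: 2.3
position: [0.5299, -0.2006, 0.1459]
tool_rot: [-3.137, -0.004, 1.708]
ft_force: [-0.6, 0.7, 0.2]
opening: 0.0696
slide [-0.1  0.2  4.1] turn [-0.005 -0.004 -0.001] pos [ 0.5299 -0.2006  0.1459] q [-0.44  0.5   1.69  0.    0.96 -0.58] F [-0.6  0.7  0.2] t 2.3
```

View pics/s1.png

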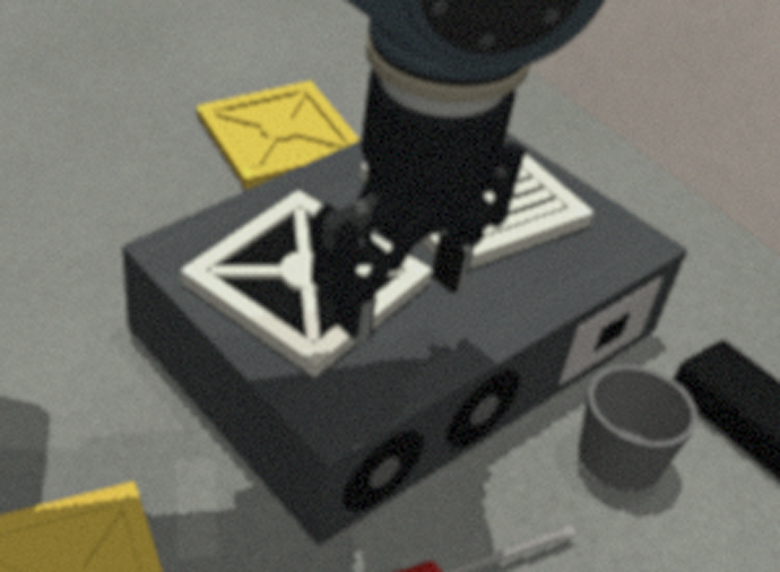

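```bash
python3 - <<'E'
from h import *
d=np.load("pics/side1.npz")["d"]
for (u,v) in((339,246),(372,227)):
    m=np.zeros(d.shape,bool); m[v-6:v+7,u-5:u+6]=1
    P=pts("side",d,m); P=P[P[:,2]>.107]; print(P[np.argsort(P[:,2])[:6]].round(3))
E
```

```text
[[ 0.487 -0.21   0.142]
 [ 0.487 -0.213  0.142]
 [ 0.488 -0.214  0.143]
 [ 0.488 -0.212  0.143]
 [ 0.489 -0.215  0.144]
 [ 0.488 -0.214  0.145]]
[[ 0.564 -0.199  0.14 ]
 [ 0.563 -0.197  0.141]
 [ 0.565 -0.203  0.141]
 [ 0.562 -0.193  0.142]
 [ 0.562 -0.19   0.142]
 [ 0.562 -0.195  0.142]]
```

```bash
python3 -m inch '[{"turn":[0,0,0],"slide":[-0.1,0.2,2.5],"fingers":7},{"turn":[0,0,0],"slide":[-0.1,0.2,4],"fingers":7},{"turn":[0,0,0],"slide":[-0.1,0.2,4.7],"fingers":7},{"turn":[0,0,0],"slide":[-0.1,0.2,4.7],"fingers":7}]'
python3 -m inch '[{"turn":[0,0,0],"slide":[1,0,0],"fingers":7},{"turn":[0,0,0],"slide":[2,0,0],"fingers":7},{"turn":[0,0,0],"slide":[3,0,0],"fingers":7},{"turn":[0,0,0],"slide":[4,0,0],"fingers":7},{"turn":[0,0,0],"slide":[5,0,0],"fingers":7}]'
python3 - <<'E'
from h import *
im,d=optics.capture("top")
for r in optics.silhouettes("top","vent_cover")[:3]:
    P=pts("top",d,r["region"]);Q=P[abs(P[:,2]-.1)<.01]
    if len(Q)>500:b=cv2.minAreaRect(Q[:,:2].astype(np.float32)); print(r["conf"],b,Q.mean(0))
o=bot.get_obs();print(o["position"]@[-.137,.9905,0],o["position"],o["ft_force"])
E
```

```text
time_s: 2.75
position: [0.5329, -0.2009, 0.1018]
tool_rot: [-3.139, -0.003, 1.709]
ft_force: [-0.2, 1.0, 0.6]
opening: 0.0702
time_s: 3.25
position: [0.5262, -0.1506, 0.1025]
tool_rot: [-3.14, -0.002, 1.71]
ft_force: [0.8, -4.0, 4.5]
opening: 0.0703
0.69 ((0.5270203351974487, -0.06275857239961624), (0.12502309679985046, 0.10271497070789337), 8.756209373474121) [ 0.53270352 -0.0515165   0.09896663]
-0.22073085133708883 [ 0.52607143 -0.15008487  0.10218903] [ 0.2556947   0.12431336 -0.44438934]
```

```bash
python3 -m inch '[{"turn":[0,0,0],"slide":[0,0,0.4],"fingers":7},{"turn":[0,0,0],"slide":[1,0,0.4],"fingers":7},{"turn":[0,0,0],"slide":[2,0,0.4],"fingers":7},{"turn":[0,0,0],"slide":[3,0,0.4],"fingers":7},{"turn":[0,0,0],"slide":[4,0,0.4],"fingers":7}]'
python3 -m inch '[{"turn":[0,0,0],"slide":[0.8,0,0],"fingers":7},{"turn":[0,0,0],"slide":[1.3,0,0],"fingers":7},{"turn":[0,0,0],"slide":[1.6,0,0],"fingers":7},{"turn":[0,0,0],"slide":[1.6,0,0],"fingers":7}]'
cat > look.py <<'E'
from h import *; import sys
im,d=optics.capture("top"); cv2.imwrite(f"pics/{sys.argv[1]}.png",im[:,:,::-1])
for r in optics.silhouettes("top","vent_cover")[:4]+optics.silhouettes("top","other_cover")[:2]:
    P=pts("top",d,r["region"]);Q=P[(P[:,2]>.091)&(P[:,2]<.12)]
    if len(Q)>500:
        b=cv2.minAreaRect(Q[:,:2].astype(np.float32)); q=Q[:,:2]@[-.137,.9905]
        print(round(r["conf"],2),np.round(b[0],4),np.round(b[1],3),round(b[2],1),"front/back",np.percentile(q,[99.5,.5]).round(4),"z",np.median(Q[:,2]).round(4))
o=bot.get_obs();print(o["position"]@[-.137,.9905,0],o["position"],o["ft_force"])
E
python3 look.py t2
```

```text
time_s: 3.85
position: [0.5202, -0.1094, 0.0982]
tool_rot: [-3.14, -0.003, 1.71]
ft_force: [-0.1, -0.7, -0.8]
opening: 0.0701
time_s: 4.25
position: [0.518, -0.0932, 0.0983]
tool_rot: [-3.139, -0.003, 1.711]
ft_force: [-0.4, -0.4, 0.3]
opening: 0.07
0.83 [0.5238 0.0342] [0.062 0.141] 72.8 front/back [-0.0247 -0.0915] z 0.0997
0.96 [ 0.683  -0.0843] [0.124 0.125] 89.6 front/back [-0.1097 -0.2433] z 0.1002
-0.16382477205693136 [ 0.51805928 -0.09374119  0.09823487] [ 0.14639383 -0.57989945 -0.63915741]
```

```bash
python3 -m inch '[{"turn":[0,0,0],"slide":[-1,0,0],"fingers":7},{"turn":[0,0,0],"slide":[-1.5,0,-4],"fingers":8.5},{"turn":[0,0,0],"slide":[-1.5,0,-9],"fingers":8.5},{"turn":[0,0,0],"slide":[0,-2,-13],"fingers":8.5},{"turn":[0,0,0],"slide":[4,-4,-15],"fingers":8.5}]'
python3 -m inch '[{"turn":[0,-0.14,0],"slide":[5,-1,-1],"fingers":8.5},{"turn":[0,-0.28,0],"slide":[10,-2,-1],"fingers":8.5},{"turn":[0,-0.42,0],"slide":[15,-3,-1],"fingers":8.5},{"turn":[0,-0.56,0],"slide":[20,-4,-1],"fingers":8.5},{"turn":[0,-0.7,0],"slide":[25,-5,-1],"fingers":8.5}]'
python3 to.py 0.46 0.25 0.25 0.137 -0.99 0 0 0 1
python3 to.py 0.46 0.25 0.25 0.137 -0.99 0 0 0 -1
python3 look.py t3
```

```text
time_s: 4.9
position: [0.4742, -0.0621, 0.2517]
tool_rot: [3.139, -0.001, 1.707]
ft_force: [1.1, 0.9, 0.7]
opening: 0.0851
time_s: 5.4
position: [0.4038, 0.1427, 0.2624]
tool_rot: [3.138, 0.634, 1.704]
ft_force: [2.4, 1.6, -0.0]
opening: 0.0848
slide [ 8.7  7.  -4.8] turn [-0.731 -0.729  1.441] pos [0.4038 0.1427 0.2624] q [ 0.55  0.26  1.86 -0.59  1.35  0.65] F [ 2.4  1.6 -0. ] t 5.4
slide [ 8.7  7.  -4.8] turn [ 0.73  -0.732 -1.448] pos [0.4038 0.1427 0.2624] q [ 0.55  0.26  1.86 -0.59  1.35  0.65] F [ 2.4  1.6 -0. ] t 5.4
0.95 [ 0.5203 -0.0156] [0.125 0.125] 8.1 front/back [-0.025  -0.1483] z 0.0994
0.79 [ 0.6821 -0.0839] [0.124 0.126] 89.2 front/back [-0.1105 -0.2426] z 0.1002
0.0886876183491956 [0.40281471 0.14525314 0.26037497] [ 0.59213293 -0.6406062   0.13204523]
```

View pics/t3.png

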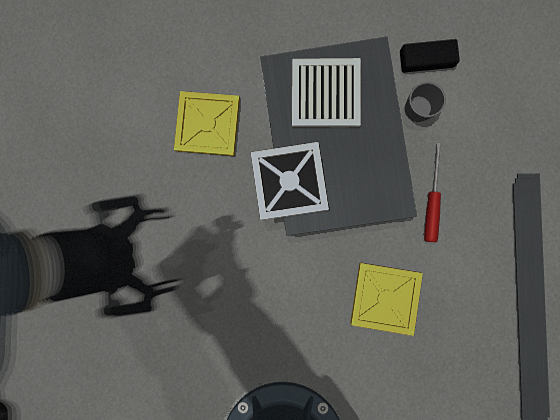

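```bash
python3 -m inch '[{"turn":[0.06,-0.06,-0.12],"slide":[0,1,-1],"fingers":8.5},{"turn":[0.12,-0.12,-0.24],"slide":[2,2,-2],"fingers":8.5},{"turn":[0.18,-0.18,-0.36],"slide":[4,4,-3],"fingers":8.5},{"turn":[0.24,-0.24,-0.48],"slide":[6,5,-4],"fingers":8.5},{"turn":[0.3,-0.3,-0.6],"slide":[8,7,-5],"fingers":8.5}]'
python3 to.py 0.485 0.22 0.22 0.137 -0.99 0 0 0 -1
```

```text
time_s: 6.05
position: [0.46, 0.2475, 0.2534]
tool_rot: [-2.292, 0.655, 2.564]
ft_force: [-0.2, -1.3, 0.7]
opening: 0.0854
slide [-0.8  3.   3.9] turn [ 0.434 -0.427 -0.834] pos [0.46   0.2475 0.2534] q [ 0.7   0.67  1.42 -0.67  1.84  0.11] F [-0.2 -1.3  0.7] t 6.05
```

```bash
python3 -m inch '[{"turn":[0.06,-0.06,-0.12],"slide":[0,0,0],"fingers":8.5},{"turn":[0.12,-0.12,-0.24],"slide":[0,0,0],"fingers":8.5},{"turn":[0.18,-0.18,-0.36],"slide":[0,1,1],"fingers":8.5},{"turn":[0.24,-0.24,-0.48],"slide":[0,2,2],"fingers":8.5},{"turn":[0.3,-0.3,-0.6],"slide":[0,3,3],"fingers":8.5}]'
python3 to.py 0.488 0.22 0.18 0.137 -0.99 0 0 0 -1
```

```text
time_s: 6.55
position: [0.4817, 0.2289, 0.2194]
tool_rot: [-1.721, 0.221, 3.138]
ft_force: [0.4, 0.6, 0.6]
opening: 0.0849
slide [0.2 3.8 1.5] turn [ 0.134 -0.124 -0.23 ] pos [0.4817 0.2289 0.2194] q [ 0.72  0.86  1.43 -0.97  1.96 -0.45] F [0.4 0.6 0.6] t 6.55
```

```bash
python3 -m inch '[{"turn":[0.06,-0.06,-0.11],"slide":[0.1,1,0.5],"fingers":8.5},{"turn":[0.134,-0.124,-0.23],"slide":[0.2,3.8,1.5],"fingers":8.5},{"turn":[0.134,-0.124,-0.23],"slide":[0.2,3.8,1.5],"fingers":8.5}]'
python3 to.py 0.4944 0.1693 0.095 0.137 -0.99 0 0 0 -1
```

```text
time_s: 6.85
position: [0.4882, 0.2165, 0.1764]
tool_rot: [-1.566, -0.01, -3.007]
ft_force: [-0.4, -0.8, 0.5]
opening: 0.0852
slide [-0.1  8.2  4.7] turn [-0.004 -0.003  0.01 ] pos [0.4882 0.2165 0.1764] q [ 0.73  0.96  1.48 -1.1   1.94 -0.62] F [-0.4 -0.8  0.5] t 6.85
```

```bash
python3 -m inch '[{"turn":[0,0,0],"slide":[0,2.5,1],"fingers":8.5},{"turn":[0,0,0],"slide":[0,5,2],"fingers":8.5},{"turn":[0,0,0.01],"slide":[-0.1,7,3.5],"fingers":8.5},{"turn":[0,0,0.01],"slide":[-0.1,8.2,4.7],"fingers":8.5},{"turn":[0,0,0.01],"slide":[-0.1,8.2,4.7],"fingers":8.5}]'
python3 to.py 0.515 0.0218 0.095 0.137 -0.99 0 0 0 -1
python3 - <<'E'
from h import *
im,d=optics.capture("side"); np.savez("pics/side2.npz",im=im,d=d)
im2,d2=optics.capture("top"); np.savez("pics/top2.npz",im=im2,d=d2)
cv2.imwrite("pics/s2.png",cv2.resize(im[60:340,60:460],None,fx=2,fy=2,interpolation=2)[:,:,::-1])
E
```

```text
time_s: 7.35
position: [0.4951, 0.1677, 0.0946]
tool_rot: [-1.567, 0.0, -3.011]
ft_force: [0.2, -0.4, 0.5]
opening: 0.0849
slide [-0.1  0.  14.7] turn [-0.004 -0.007 -0.   ] pos [0.4951 0.1677 0.0946] q [ 0.66  1.08  1.52 -1.11  1.84 -0.48] F [ 0.2 -0.4  0.5] t 7.35
```

View pics/s2.png

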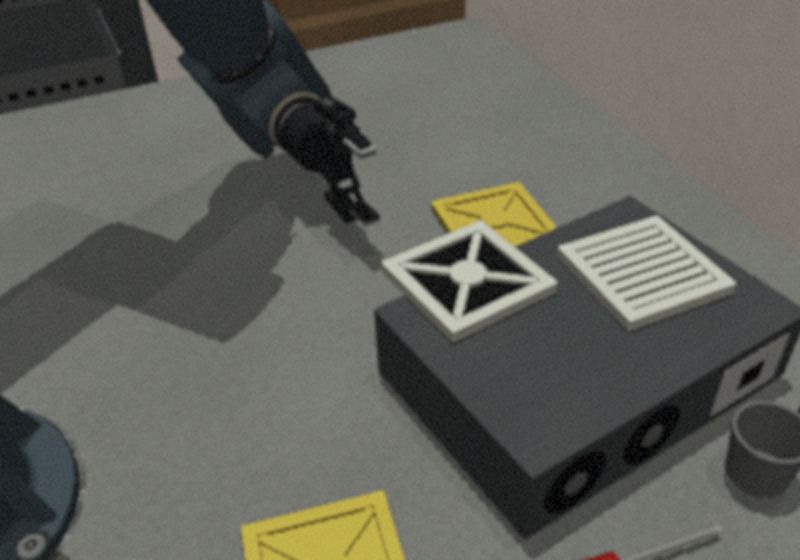

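```bash
python3 -m inch '[{"turn":[0,0,0],"slide":[0,0,4],"fingers":7},{"turn":[0,0,0],"slide":[0,0,8],"fingers":6},{"turn":[0,0,0],"slide":[0,0,11],"fingers":5},{"turn":[0,0,0],"slide":[-0.1,0,13.5],"fingers":4.5},{"turn":[0,0,0],"slide":[-0.1,0,14.6],"fingers":4}]' 40
python3 to.py 0.5147 0.0227 0.095 0.137 -0.99 0 0 0 -1
```

```text
time_s: 7.95
position: [0.5161, 0.0239, 0.0977]
tool_rot: [-1.568, 0.004, -3.011]
ft_force: [0.1, -0.4, 0.5]
opening: 0.04
slide [0.2 0.3 0.1] turn [-0.003 -0.006 -0.004] pos [0.5161 0.0239 0.0977] q [ 0.43  1.02  1.71 -1.29  1.69 -0.39] F [ 0.1 -0.4  0.5] t 7.95
```

```bash
python3 -m inch '[{"turn":[0,0,0],"slide":[0,0.25,0.1],"fingers":4},{"turn":[0,0,0],"slide":[0,0.25,0.1],"fingers":3},{"turn":[0,0,0],"slide":[0,0.25,0.1],"fingers":2},{"turn":[0,0,0],"slide":[0,0.25,0.1],"fingers":1.6},{"turn":[0,0,0],"slide":[0,0.25,0.1],"fingers":0.8}]' 40
python3 -m inch '[{"turn":[0,0,0],"slide":[0,0,0],"fingers":0.8},{"turn":[0,0,0],"slide":[0,0,0],"fingers":0.8}]' 60
python3 to.py 0.49 0.16 0.22 0.137 -0.99 0 0 0 1
```

```text
time_s: 8.45
position: [0.5163, 0.0236, 0.0951]
tool_rot: [-1.568, 0.004, -3.01]
ft_force: [0.8, 1.5, -0.7]
opening: 0.0136
time_s: 8.65
position: [0.5163, 0.0238, 0.0951]
tool_rot: [-1.568, 0.004, -3.009]
ft_force: [0.1, 0.9, -0.1]
opening: 0.0129
slide [  0.8 -12.5 -13.8] turn [-0.008  0.005  3.137] pos [0.5163 0.0238 0.0951] q [ 0.43  1.02  1.71 -1.29  1.69 -0.39] F [ 0.1  0.9 -0.1] t 8.65
```

```bash
python3 -m inch '[{"turn":[0,0,0],"slide":[0,-1,0],"fingers":0.8},{"turn":[0,0,0],"slide":[0,-3,0],"fingers":0.8},{"turn":[0,0,0],"slide":[0,-6,0],"fingers":0.8},{"turn":[0,0,0],"slide":[0,-9,-1],"fingers":0.8},{"turn":[0,0,0],"slide":[0,-12,-3],"fingers":0.8}]' 60
python3 -m inch '[{"turn":[0,0,0],"slide":[0,0,-3],"fingers":0.8},{"turn":[0,0,0],"slide":[0,0,-6],"fingers":0.8},{"turn":[0,0,0],"slide":[0,0,-9],"fingers":0.8},{"turn":[0,0,0],"slide":[0,0,-10],"fingers":0.8},{"turn":[0,0,0],"slide":[0,0,-10],"fingers":0.8}]'
python3 to.py 0.49 0.16 0.22 0.137 -0.99 0 0 0 1
python3 - <<'E'
from h import *
im,d=optics.capture("side")
cv2.imwrite("pics/s3.png",im[:,:,::-1])
E
```

```text
time_s: 9.15
position: [0.5114, 0.0533, 0.2166]
tool_rot: [-1.568, 0.004, -3.011]
ft_force: [-0.1, -0.3, -2.4]
opening: 0.013
time_s: 9.65
position: [0.4983, 0.1532, 0.2165]
tool_rot: [-1.569, 0.004, -3.009]
ft_force: [0.2, -0.1, -1.9]
opening: 0.0135
slide [ 0.7 -0.4 -0.8] turn [-8.000e-03  3.000e-03  3.137e+00] pos [0.4983 0.1532 0.2165] q [ 0.64  0.85  1.6  -1.17  1.89 -0.62] F [ 0.2 -0.1 -1.9] t 9.65
```

View pics/s3.png

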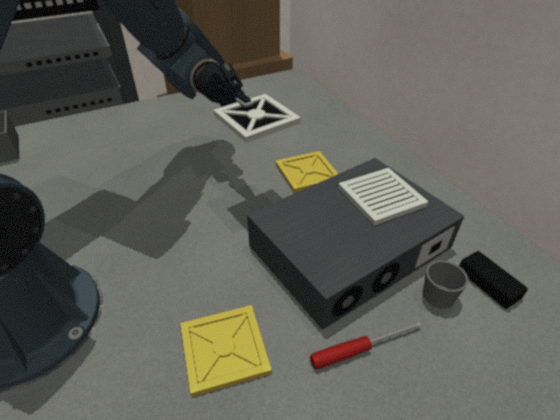

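Held firmly at (257,113) and clear of everything. Flip about tool z by +180° in steps.

```bash
for i in 1 2 3 4; do :; done
python3 -m inch '[{"turn":[0,0,0.15],"slide":[0,0,0],"fingers":0.8},{"turn":[0,0,0.3],"slide":[0,0,0],"fingers":0.8},{"turn":[0,0,0.45],"slide":[0,0,0],"fingers":0.8},{"turn":[0,0,0.6],"slide":[0,0,0],"fingers":0.8},{"turn":[0,0,0.75],"slide":[0,0,0],"fingers":0.8}]' 60
python3 -m inch '[{"turn":[0,0,0.15],"slide":[0,0,0],"fingers":0.8},{"turn":[0,0,0.3],"slide":[0,0,0],"fingers":0.8},{"turn":[0,0,0.45],"slide":[0,0,0],"fingers":0.8},{"turn":[0,0,0.6],"slide":[0,0,0],"fingers":0.8},{"turn":[0,0,0.75],"slide":[0,0,0],"fingers":0.8}]'
python3 -m inch '[{"turn":[0,0,0.15],"slide":[0,0,0],"fingers":0.8},{"turn":[0,0,0.3],"slide":[0,0,0],"fingers":0.8},{"turn":[0,0,0.45],"slide":[0,0,0],"fingers":0.8},{"turn":[0,0,0.6],"slide":[0,0,0],"fingers":0.8},{"turn":[0,0,0.75],"slide":[0,0,0],"fingers":0.8}]'
python3 to.py 0.4983 0.1532 0.2165 0.137 -0.99 0 0 0 1
```

```text
time_s: 10.2
position: [0.4984, 0.1508, 0.2165]
tool_rot: [-1.567, 0.759, -3.009]
ft_force: [0.1, -0.8, -2.3]
opening: 0.0131
time_s: 10.7
position: [0.4985, 0.1492, 0.2166]
tool_rot: [-1.525, 1.509, -2.967]
ft_force: [-1.1, 0.3, -2.6]
opening: 0.013
time_s: 11.2
position: [0.4985, 0.1478, 0.2166]
tool_rot: [1.566, 0.882, 0.123]
ft_force: [-0.2, 0.0, -1.8]
opening: 0.0128
slide [ 0.   0.  -0.5] turn [-0.002  0.012  0.882] pos [0.4985 0.1478 0.2166] q [ 0.63  0.85  1.6  -1.17  1.89  1.64] F [-0.2  0.  -1.8] t 11.2
```

```bash
python3 -m inch '[{"turn":[0,0,0.15],"slide":[0,0,0],"fingers":0.8},{"turn":[0,0,0.3],"slide":[0,0,0],"fingers":0.8},{"turn":[0,0,0.45],"slide":[0,0,0],"fingers":0.8},{"turn":[0,0,0.6],"slide":[0,0,0],"fingers":0.8},{"turn":[0,0,0.75],"slide":[0,0,0],"fingers":0.8}]' 60
python3 -m inch '[{"turn":[0,0.012,0.132],"slide":[0,0,0],"fingers":0.8},{"turn":[0,0.012,0.132],"slide":[0,0,0],"fingers":0.8}]'
python3 to.py 0.515 0.022 0.12 0.137 -0.99 0 0 0 1
python3 - <<'E'
from h import *
im,d=optics.capture("side")
for r in optics.silhouettes("side","vent_cover"):
    P=pts("side",d,r["region"]);
    if np.median(P[:,2])>.15:
        c=np.median(P,0);P=P[abs(P-c).max(1)<.09]
        u,s,v=np.linalg.svd(P-P.mean(0),full_matrices=False);print(r["conf"],P.mean(0),v[2],len(P))
cv2.imwrite("pics/s4.png",cv2.resize(im[20:260,150:470],None,fx=2,fy=2)[:,:,::-1])
E
```

```text
time_s: 11.7
position: [0.4986, 0.1462, 0.2167]
tool_rot: [1.568, 0.132, 0.125]
ft_force: [0.1, 1.2, -2.4]
opening: 0.0131
time_s: 11.9
position: [0.4985, 0.1448, 0.2168]
tool_rot: [1.568, -0.001, 0.136]
ft_force: [-0.7, 0.1, -1.3]
opening: 0.013
slide [-0.  -9.7 12.4] turn [ 0.003  0.002 -0.001] pos [0.4985 0.1448 0.2168] q [ 0.63  0.85  1.62 -1.18  1.88  2.52] F [-0.7  0.1 -1.3] t 11.9
0.97 [0.50159041 0.09020683 0.21918251] [ 0.00841586  0.01512591 -0.99985018] 2356
```

View pics/s4.png

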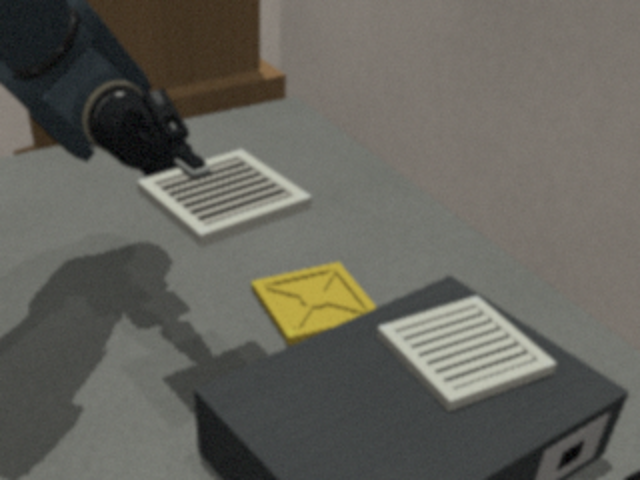

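```bash
python3 -m inch '[{"turn":[0,0,0],"slide":[0,0,3],"fingers":0.8},{"turn":[0,0,0],"slide":[0,-1,7],"fingers":0.8},{"turn":[0,0,0],"slide":[0,-3,10],"fingers":0.8},{"turn":[0,0,0],"slide":[0,-5,12],"fingers":0.8},{"turn":[0,0,0],"slide":[0,-7,12.4],"fingers":0.8}]' 60
python3 -m inch '[{"turn":[0,0,0],"slide":[0,-1,0],"fingers":0.8},{"turn":[0,0,0],"slide":[0,-2,0],"fingers":0.8},{"turn":[0,0,0],"slide":[0,-3,0],"fingers":0.8},{"turn":[0,0,0],"slide":[0,-3,0],"fingers":0.8}]'
python3 to.py 0.515 0.022 0.096 0.137 -0.99 0 0 0 1
```

```text
time_s: 12.5
position: [0.5149, 0.0199, 0.1465]
tool_rot: [1.568, 0.009, 0.133]
ft_force: [0.7, 0.6, -1.8]
opening: 0.0127
time_s: 12.9
position: [0.5145, 0.0201, 0.1157]
tool_rot: [1.568, 0.011, 0.133]
ft_force: [-0.1, 0.5, -2.0]
opening: 0.0134
slide [ 0.1 -2.  -0.2] turn [0.002 0.004 0.011] pos [0.5145 0.0201 0.1157] q [ 0.43  0.98  1.73 -1.3   1.7   2.72] F [-0.1  0.5 -2. ] t 12.9
```

```bash
python3 -m inch '[{"turn":[0,0,0.011],"slide":[0,-1,-0.2],"fingers":0.8},{"turn":[0,0,0.011],"slide":[0,-1.5,-0.2],"fingers":0.8},{"turn":[0,0,0.011],"slide":[0,-1.7,-0.2],"fingers":0.8},{"turn":[0,0,0.011],"slide":[0,-1.8,-0.2],"fingers":0.8},{"turn":[0,0,0.011],"slide":[0,-1.8,-0.2],"fingers":0.8}]' 60
python3 to.py 0.515 0.022 0.095 0.137 -0.99 0 0 0 1
python3 - <<'E'
from h import *
im,d=optics.capture("side")
r=optics.silhouettes("side","vent_cover"); r+=optics.silhouettes("side","other_cover")
for r in r:
    P=pts("side",d,r["region"]); c=np.median(P,0)
    if c[2]>.08:
        P=P[(abs(P-c).max(1)<.09)&(abs(P[:,2]-c[2])<.006)]
        k=np.linalg.lstsq(np.c_[P[:,:2]-P[:,:2].mean(0),np.ones(len(P))],P[:,2],rcond=None)[0];print(r["conf"],P.mean(0),k)
E
```

```text
time_s: 13.4
position: [0.5141, 0.022, 0.0978]
tool_rot: [1.568, -0.0, 0.133]
ft_force: [0.4, 1.1, -1.3]
opening: 0.0136
slide [ 0.1 -0.3  0. ] turn [ 0.003  0.004 -0.   ] pos [0.5141 0.022  0.0978] q [ 0.43  1.02  1.72 -1.29  1.69  2.75] F [ 0.4  1.1 -1.3] t 13.4
0.7 [ 0.51852666 -0.02811941  0.10103646] [ 0.00088896 -0.00265785  0.10103646]
```

```bash
python3 -m inch '[{"turn":[0,0,0],"slide":[0,-0.1,0],"fingers":0.8},{"turn":[0,0,0],"slide":[0,-0.2,0],"fingers":0.8},{"turn":[0,0,0],"slide":[0,-0.2,0],"fingers":0.8}]' 60
python3 -m inch '[{"turn":[0,0,0],"slide":[0,-0.1,0],"fingers":0.8},{"turn":[0,0,0],"slide":[0,-0.1,0],"fingers":0.8}]'
```

```text
time_s: 13.85
position: [0.5141, 0.022, 0.0959]
tool_rot: [1.568, -0.001, 0.133]
ft_force: [0.8, -0.3, -1.8]
opening: 0.013
time_s: 14.05
position: [0.5141, 0.022, 0.095]
tool_rot: [1.568, -0.001, 0.133]
ft_force: [0.8, 0.6, 0.3]
opening: 0.0132
```

```bash
python3 -m inch '[{"turn":[0,0,0],"slide":[0,0,0],"fingers":1.8},{"turn":[0,0,0],"slide":[0,0,0],"fingers":2.5},{"turn":[0,0,0],"slide":[0,0,0],"fingers":4},{"turn":[0,0,0],"slide":[0,0,0],"fingers":4.5},{"turn":[0,0,0],"slide":[0,0,-2],"fingers":4.5}]'
python3 -m inch '[{"turn":[0,0,0],"slide":[0,0,-3],"fingers":5},{"turn":[0,0,0],"slide":[0,0,-7],"fingers":5},{"turn":[0,0,0],"slide":[0,0,-11],"fingers":5},{"turn":[0,0,0],"slide":[0,0,-15],"fingers":5},{"turn":[0,0,0],"slide":[0,0,-15],"fingers":5}]'
python3 look.py t5; python3 to.py 0.49 0.17 0.098 0.137 -0.99 0 0 0 1
```

```text
time_s: 14.55
position: [0.5112, 0.0407, 0.0949]
tool_rot: [1.568, 0.0, 0.131]
ft_force: [0.3, 0.2, -0.8]
opening: 0.0449
time_s: 15.05
position: [0.4913, 0.1934, 0.0945]
tool_rot: [1.569, -0.002, 0.135]
ft_force: [0.1, -0.9, -0.2]
opening: 0.0499
0.9 [ 0.525  -0.0164] [0.124 0.125] 7.0 front/back [-0.0267 -0.1496] z 0.1001
0.83 [ 0.6822 -0.0838] [0.124 0.126] 89.0 front/back [-0.1102 -0.2408] z 0.1001
0.11983115557325148 [0.49148582 0.18895983 0.09428   ] [ 0.08572307 -1.6302513   0.35355507]
slide [-0.4  0.4  1.9] turn [0.004 0.006 0.001] pos [0.4915 0.189  0.0943] q [ 0.69  1.09  1.48 -1.09  1.87  2.64] F [ 0.1 -1.6  0.4] t 15.2
```

View pics/t5.png

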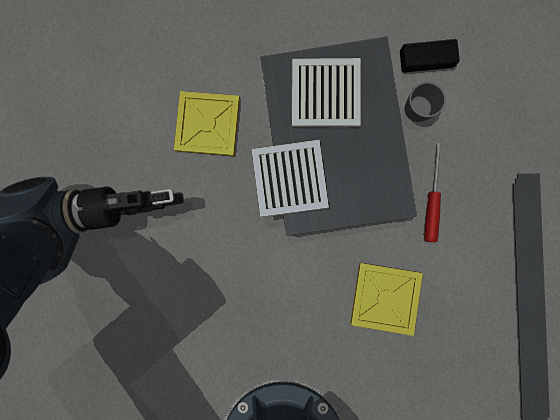

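```bash
python3 -m inch '[{"turn":[0,0,-0.15],"slide":[0,0.4,0],"fingers":7},{"turn":[0,0,-0.3],"slide":[0,0.9,0],"fingers":7},{"turn":[0,0,-0.45],"slide":[0,0.9,0],"fingers":7},{"turn":[0,0,-0.6],"slide":[0,0.9,0],"fingers":7},{"turn":[0,0,-0.75],"slide":[0,0.9,0],"fingers":7}]' 30
python3 -m inch '[{"turn":[0,0,-0.15],"slide":[0,0,0],"fingers":7},{"turn":[0,0,-0.3],"slide":[0,0,0],"fingers":7},{"turn":[0,0,-0.45],"slide":[0,0,0],"fingers":7},{"turn":[0,0,-0.6],"slide":[0,0,0],"fingers":7},{"turn":[0,0,-0.75],"slide":[0,0,0],"fingers":7}]'
python3 to.py 0.5047 0.1303 0.1025 0.137 -0.99 0 0.99 0.137 0
```

```text
time_s: 15.7
position: [0.4916, 0.1875, 0.1034]
tool_rot: [1.565, 0.757, 0.126]
ft_force: [0.2, -1.1, 0.3]
opening: 0.0699
time_s: 16.2
position: [0.4917, 0.1861, 0.1034]
tool_rot: [1.501, 1.507, 0.058]
ft_force: [-0.4, 1.0, -0.5]
opening: 0.0701
slide [0.2 0.6 5.7] turn [-0.01   0.005 -0.064] pos [0.4917 0.1861 0.1034] q [ 0.69  1.07  1.49 -1.09  1.87  1.13] F [-0.4  1.  -0.5] t 16.2
```

```bash
python3 -m inch '[{"turn":[-0.01,0.005,-0.064],"slide":[0.1,0.2,1],"fingers":7},{"turn":[-0.01,0.005,-0.064],"slide":[0.2,0.4,3.5],"fingers":7},{"turn":[-0.01,0.005,-0.064],"slide":[0.2,0.6,5.7],"fingers":7},{"turn":[-0.01,0.005,-0.064],"slide":[0.2,0.6,5.7],"fingers":7}]'
python3 to.py 0.525 -0.0163 0.1025 0.137 -0.99 0 0.99 0.137 0
python3 - <<'E'
from h import *
im,d=optics.capture("side"); 
cv2.imwrite("pics/s6.png",cv2.resize(im[60:280,150:430],None,fx=2.7,fy=2.7)[:,:,::-1])
E
```

```text
time_s: 16.6
position: [0.505, 0.127, 0.102]
tool_rot: [-1.257, 1.569, -2.694]
ft_force: [-0.4, 0.7, 0.2]
opening: 0.0697
slide [-0.   0.1 14.5] turn [-0.004  0.001  0.002] pos [0.505 0.127 0.102] q [ 0.6   1.05  1.58 -1.16  1.8   1.1 ] F [-0.4  0.7  0.2] t 16.6
```

View pics/s6.png

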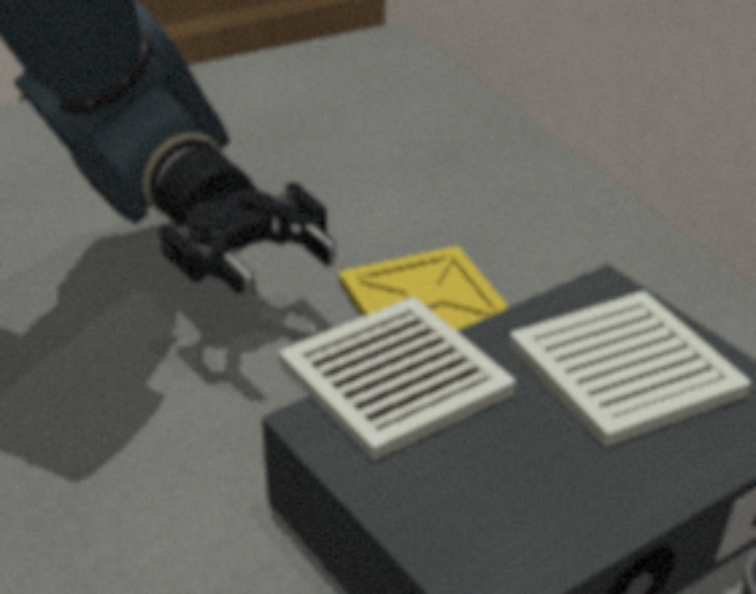

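```bash
python3 -m inch '[{"turn":[0,0,0],"slide":[0,0,3],"fingers":7},{"turn":[0,0,0],"slide":[0,0,5.5],"fingers":7},{"turn":[0,0,0],"slide":[0,0,6.8],"fingers":7},{"turn":[0,0,0],"slide":[0,0,6.8],"fingers":7}]'
python3 to.py 0.525 -0.0163 0.1015 0.137 -0.99 0 0.99 0.137 0
```

```text
time_s: 17.05
position: [0.514, 0.06, 0.1022]
tool_rot: [-1.252, 1.569, -2.69]
ft_force: [-0.2, 0.2, 0.6]
opening: 0.0699
slide [0.1 0.1 7.7] turn [-0.005  0.001  0.002] pos [0.514  0.06   0.1022] q [ 0.49  1.02  1.67 -1.24  1.73  1.14] F [-0.2  0.2  0.6] t 17.05
```

```bash
python3 -m inch '[{"turn":[0,0,0],"slide":[0.1,0,0.8],"fingers":7},{"turn":[0,0,0],"slide":[0.1,0,1.6],"fingers":7},{"turn":[0,0,0],"slide":[0.1,0,2.4],"fingers":7},{"turn":[0,0,0],"slide":[0.1,0,3.2],"fingers":7},{"turn":[0,0,0],"slide":[0.1,0,4],"fingers":7}]'
python3 look.py t6
```

```text
time_s: 17.55
position: [0.5194, 0.0198, 0.1012]
tool_rot: [-1.306, 1.569, -2.744]
ft_force: [-0.8, -0.1, 0.2]
opening: 0.0702
0.66 [ 0.5286 -0.0427] [0.125 0.125] 7.7 front/back [-0.053  -0.1761] z 0.1001
0.83 [ 0.6822 -0.0839] [0.124 0.126] 89.1 front/back [-0.1103 -0.2412] z 0.1002
-0.05146939569731829 [0.51929281 0.01986241 0.10130573] [-0.25119207  0.90995011 -0.71150659]
```

```bash
python3 -m inch '[{"turn":[0,0,0],"slide":[0,0,0.8],"fingers":7},{"turn":[0,0,0],"slide":[0,0,1.7],"fingers":7},{"turn":[0,0,0],"slide":[0,0,2.6],"fingers":7},{"turn":[0,0,0],"slide":[0,0,3.4],"fingers":7},{"turn":[0,0,0],"slide":[0,0,4],"fingers":7}]'
python3 look.py t7
```

```text
time_s: 18.2
position: [0.5246, -0.0207, 0.1014]
tool_rot: [-1.166, 1.569, -2.605]
ft_force: [-0.4, 1.4, 0.8]
opening: 0.0697
0.78 [ 0.5336 -0.0831] [0.125 0.125] 7.6 front/back [-0.0936 -0.217 ] z 0.1001
0.56 [ 0.6823 -0.084 ] [0.124 0.127] 89.4 front/back [-0.1103 -0.2414] z 0.1002
-0.09190675793894229 [ 0.52446879 -0.02024688  0.10131224] [ 0.17592693  0.02917198 -0.48387225]
```

Front edge is now 26 mm inside the chassis edge. Retreat and check.

```bash
python3 -m inch '[{"turn":[0,0,0],"slide":[0,0,-1],"fingers":7},{"turn":[0,0,0],"slide":[0,0,-4],"fingers":7},{"turn":[0,0,0],"slide":[0,0,-8],"fingers":7},{"turn":[0,0,0],"slide":[-1,0,-13],"fingers":7},{"turn":[0,0,0],"slide":[-2,0,-17],"fingers":7}]'
python3 -m inch '[{"turn":[0,0,0],"slide":[-2,0,-4],"fingers":7},{"turn":[0,0,0],"slide":[-4,0,-6],"fingers":7},{"turn":[0,0,0],"slide":[-4,0,-6],"fingers":7},{"turn":[0,0,0],"slide":[-4,0,-6],"fingers":7}]'
python3 look.py t8
python3 - <<'E'
from h import *
im,d=optics.capture("side"); 
t=cv2.imread("pics/t8.png")[:,:,::-1]
cv2.imwrite("pics/f.png",np.hstack([cv2.resize(t[20:260,230:440],(400,457)),cv2.resize(im[130:340,220:490],(400,457))])[:,:,::-1])
E
```

```text
time_s: 18.85
position: [0.5014, 0.1514, 0.1213]
tool_rot: [-1.507, 1.568, -2.945]
ft_force: [0.6, -0.6, 0.4]
opening: 0.0702
time_s: 19.25
position: [0.4931, 0.2112, 0.1609]
tool_rot: [-1.678, 1.568, -3.115]
ft_force: [0.0, -0.4, 0.1]
opening: 0.0702
0.7 [ 0.5336 -0.0838] [0.125 0.125] 7.5 front/back [-0.0944 -0.2175] z 0.1
0.72 [ 0.682  -0.0838] [0.124 0.126] 89.0 front/back [-0.1101 -0.2429] z 0.1002
0.14025898874847845 [0.49334432 0.20984065 0.16040847] [ 0.2305603  -0.94683436  0.81048792]
```

View pics/f.png

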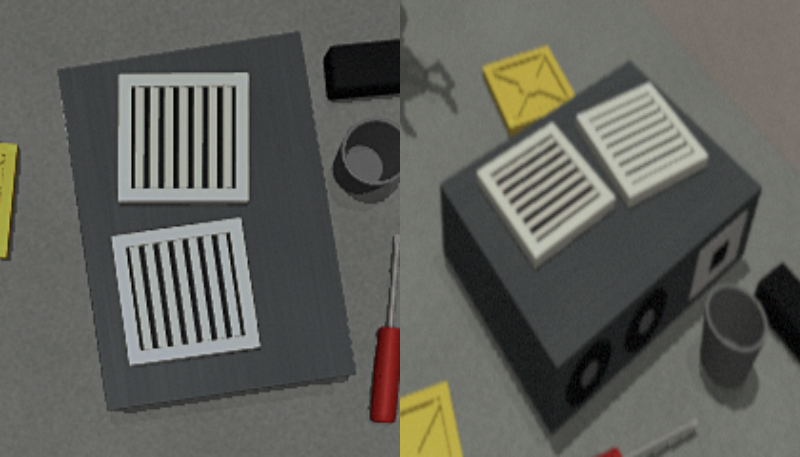

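Both covers lie flat with louvres up and wholly on top of the chassis, and the robot is clear.

```bash
python3 -c "from plant import bot; print(bot.finish_job())"
```

```text
the job is handed in; nothing more can be done
None
```

The vent cover is turned over and lies flat, louvres up, wholly on top of the chassis. I handed the job in at about 19.5 s of the 61 s allowed.

- **Slide out:** I pushed the face-down cover flat towards the front until about 43 mm, a third of it, overhung the edge.
- **Turn over:** I gripped the overhang, lifted it, turned it 180° and laid it back with the same overhang. I let go only when the wrist force showed it resting on the chassis.
- **Slide in:** I then pushed it back over the edge with the fingers, because the lower finger was under the cover and it could not be laid fully on the chassis in one go.

**Last checks:**
- The top camera put the cover's front edge about 26 mm inside the chassis edge. It read the cover's top at z ≈ 0.100 m, the same as the other cover's.
- The other cover's position had changed by less than 1 mm, within measuring noise.
- The gap between the two covers is about 14 mm, worked out from their measured positions.
- The gripper is clear of everything, and the wrist force readings stayed within a few newtons.
- No check failed. The top and side cameras differed by 2–5 mm, within about what the calibration allows.

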